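# Free the port shutter and hold the test probe in the guide bore

### The arm

A 7-joint arm with a two-finger parallel gripper is mounted at the origin on the work surface. World frame = base frame: x ahead of the robot, y to its left, z up, the work surface at z = 0. Lengths are in m, angles in rad, forces in N, time in s.
With the tool pointing down it reaches from about 0.425 to 1.025 m from the base axis. Payload 9.4 kg.
Tool frame: the origin (TCP) lies on the front face of the gripper's body, between the roots of the fingers; the fingertips stand 84 mm ahead of it and the grasp point (between the pads) lies 65 mm ahead of it; x points along the fingers, z is the direction in which the jaws open and shut, and the axes are right-handed (so a half turn about x gives the same grasp; the last joint's range is limited). The gripper opens to 93 mm and grips with 3 to 60 N. Pads are 15 mm wide; open, the fingers measure 128 mm over their backs; the gripper's body (75 mm by 188 mm) begins 65 mm behind the grasp point.
Start: joints at [-1.228, 0.599, -0.003, 1.599, 0.002, 0.943, -0.08], TCP at [0.295, 0.662, 0.303] pointing down, gripper open.
Joint ranges: [-2.57, 2.57], [-0.35, 1.97], [-1.29, 1.29], [0.11, 2.56], [-1.05, 4.19], [0.11, 1.86], [-2.63, 2.63]. Speed limits (rad/s): [2.22, 2.22, 3.01, 3.01, 3.14, 3.14, 3.14].

### API

Orientations are given as a rotation vector (axis times angle).
In Python, from cell import env gives the robot as it stands.
- The arm moves only by the shell command python3 -m pendant 'ROWS' [FORCE]. ROWS is JSON, a list of rows, each a list of 5 numbers: the shift along the tool's x, y, z in m, then the turn about the tool's x in degrees, then the closure, from 0 (fully open) to 1 (shut). In form: [[dx, dy, dz, roll, fingers], ...]. A call has 1 to 20 rows; each row shifts and turns the commanded pose from where the row before left it, along the tool's axes as they then stand; what a row does not reach is not made up. A row lasts 1/8 s, in which the tool goes at most 62.5 mm and 10.7 degrees, less where a joint would pass 70% of its speed; a pose out of reach is approached as far as the arm can. A call with a gripper value outside its range is refused whole. The fingers move at their own pace and stop on an object; FORCE is the grip in N (left out, the last holds). Time passes only in rows, so rows that do not move let the fingers close. It gives the time, the measured TCP pose, the force and the opening at its end, in the units of the state.
- env.sense(): the state, without advancing time (a new reading comes with each control period).
- env.capture(name): name is "side" or "top"; returns the picture (400x640x3 uint8, red, green, blue); there is no depth.
- env.camera_model(name): a dict with "camera_matrix" (3x3 intrinsics, pixels), "R" (3x3) and "t" (3): a world point X has camera coordinates R X + t. Camera axes: x right, y down, z forward; pixel columns grow to the right and rows downward; lengths in m; the calibration is good to about 2 mm. A picture is of the moment at which its call begins. camera_model takes no time and is no camera call.
- env.finish_job(): hands the job in, once; it reports no verdict.
The state is a dict: "clock": time; "qpos": joint angles; "qvel": joint speeds; "tau": joint torques, N m; "position": TCP position; "tcp_rot": TCP orientation; "wrist_force": force on the tool from outside, world axes, zero at the start; "moment": the same for the moment, N m; "grip_width": finger opening in m.
Only numpy, scipy, OpenCV 4.12 (cv2) and the standard library are available. Lean on these libraries where they do the work, as an engineer would, in place of code of your own. Each camera call takes 0.05 s, during which the arm holds its last target. There are 200 camera calls.

### The job

On the test fixture, turn the clamp knob clockwise as far as it goes so that its latch arm frees the spring shutter and the guide hole opens. Then lift the probe out of its stand by its square handle, lower its rod upright through the guide hole without ever touching the fixture, and finish still holding it there: rod centred in the hole, tip about halfway between the underside of the guide plate and the circuit board below. Leave the mouse, the metal box and the jar alone.

Things in the scene. Friction and masses are not known exactly. Their poses are not given: they have to be found in the camera images.
- fixture: Fixed test fixture: black base 130 x 180 x 16 mm, green circuit board on it (top 22 mm above the bench), 4 steel pillars at the corners, aluminium guide plate 110 x 160 mm from 68 to 80 mm above the bench. Origin: centre of the underside, on the bench; x across (110 mm side), y along, z up; yaw within 0.45 rad of 0. Guide hole at (0, -43 mm), knob axis at (0, +35 mm).
- bore (a point): Centre of the mouth of the guide hole, in the top face of the guide plate (80 mm above the bench). The hole is round, 24 mm in diameter, vertical, 12 mm deep and open below; then 46 mm of free space down to the circuit board. At the start the shutter covers it.
- knob_grip (a point): On the clamp knob's vertical axis, at gripping height, 118 mm above the bench. Black bar 44 mm long, 14 mm thick, 96 to 126 mm above the bench, on a disc of radius 22 mm (90 to 96 mm). Axes turn with the knob: x along the bar, -y along the steel latch arm (60 mm long, below the disc, up to 7 mm over the plate), which at first points at the shutter.
- clamp_knob (a joint): Turn of the knob in rad, clockwise from above. 0: latch arm points straight at the guide hole and blocks the shutter, bar along the fixture's x; 1.35: end stop, arm swung aside. The bar's yaw is the fixture's yaw minus this. Starts at 0 to 0.2; the shutter is fully free from about 0.85. Friction 0.05 N m; stays where it is left.
- shutter_plate (a joint): Travel of the shutter in m along the fixture's +y: 0 covers the guide hole, 0.036 fully open (its near edge then 19 mm from the hole's centre). A spring (1.1 to 1.6 N) opens it by itself when the latch arm is out of its way, and holds it open; it cannot open before.
- shutter_mid (a point): Middle of the top face of the shutter, a dark steel plate 34 x 34 x 4 mm lying on the guide plate (its top 85 mm above the bench), between two low steel strips 86 mm high over the bench.
- stand: Probe stand, fixed to the bench: black foot 80 x 90 x 12 mm, two upright aluminium cheeks and a top plate 50 x 76 x 10 mm with a hole 16 mm in diameter; the top face is 110 mm above the bench. Origin: centre of the underside, below the hole; z up.
- probe: Loose test probe, about 120 g, upright in the stand. Origin: centre of the underside of its round flange (30 mm wide, 5 mm thick), which rests on the stand's top. Below: steel rod 8 mm in diameter, 90 mm long. Above: black square handle 20 x 20 mm, 5 to 55 mm above the origin, sides along the probe's x and y, then a brass stub up to 63 mm. z up; yaw varies.
- probe_tip (a point): Lower end of the probe's rod, on its axis, 90 mm below the probe's origin.
- mouse: Bystander: black computer mouse 100 x 58 x 32 mm lying on the bench. Origin: centre of the underside.
- shield_box: Bystander: flat closed aluminium box 110 x 90 x 36 mm lying on the bench. Origin: centre of the underside.
- jar: Bystander: small jar 52 mm in diameter, 70 mm high, standing on the bench. Origin: centre of the underside.
Not all that is in view belongs to the job. Leave any white look-alike of the stand alone. What is shaped like the fixture but blue is not meant.

How it is judged:
On the way, in this order (a step that is already met when the one before it is completed fails the run):
1. the knob is turned and the shutter has sprung open (value of joint clamp_knob above 0.9 rad and value of joint shutter_plate above 0.032 m), for 0.2 s.
2. the probe is lifted clear of the stand and over the guide plate's height, in the fingers (height (world z) of probe_tip above 0.1 m and contact force between probe and the fingers above 1 N), for 0.2 s.
At the end, for the whole second after the job is handed in: Probe held still in the fingers, upright within 0.07 rad, tip within 4 mm of the guide hole's axis and 33 to 57 mm above the bench (halfway is 45), touching neither fixture nor stand; knob past 0.9 rad, shutter open; mouse, box and jar within 15 mm of their starts (all of step 1 and horizontal distance between probe_tip and bore below 0.004 m and z of probe_tip in the frame of fixture between 0.033 and 0.057 m and angle between probe's own z axis and vertical below 0.07 rad and contact force between probe and the fingers above 1 N and contact force between probe and fixture below 0.3 N and contact force between probe and stand below 0.3 N and linear speed of probe below 0.02 m/s and distance of each of mouse, shield_box, jar from where it was at the start of the episode below 0.015 m); the arm keeps its last pose, push and grip.
It fails at once if the probe touches the fixture (bore wall, plate, shutter, board) (contact force between probe and fixture above 0.5 N).
It fails at once if a bystander is moved (distance of any of mouse, shield_box, jar from where it was at the start of the episode above 0.015 m).
It also fails if it takes over 51 s, if anything falls off the work surface, if the arm or the gripper's body presses on something with over 40 N, if the wrist force passes 120 N, or if a joint passes its speed limit or range.

## Working session

There is one attempt and no reset: what is moved stays moved. The work goes in short steps, Python scripts to look and compute and a shell command to move; the robot and the scene stay as the last step left them, time stands still between calls to the robot, and variables do not carry over. Pictures are saved under pics/ and viewed, about 8 in all and at most 12, crops included, and the job is handed in when it is done.

```bash
mkdir -p pics
python3 - <<'E'
from cell import env
import cv2
for n in("side","top"):
    im=env.capture(n); cv2.imwrite(f"pics/{n}0.png",im[:,:,::-1])
    m=env.camera_model(n); print(n,m["camera_matrix"].tolist() if hasattr(m["camera_matrix"],'tolist') else m["camera_matrix"]); print(m["R"],m["t"])
s=env.sense(); print(s)
E
```

```text
side [[379.3741140790515, 0.0, 321.12406152996505], [0.0, 379.3741140790515, 192.69245203904194], [0.0, 0.0, 1.0]]
[[ 0.69476006 -0.71906326  0.01601513]
 [-0.4063589  -0.41080226 -0.81615804]
 [ 0.59344832  0.56052612 -0.57760676]] [-0.44782143  0.35784301  0.60627332]
top [[441.542161167114, 0.0, 317.7837849761284], [0.0, 441.542161167114, 201.30179656286467], [0.0, 0.0, 1.0]]
[[ 0.01717501 -0.99973741 -0.01517035]
 [-0.99913568 -0.01658629 -0.03811534]
 [ 0.03785371  0.01581186 -0.99915819]] [-0.00630375  0.61977471  1.15818984]
{'clock': 0.1, 'qpos': array([-1.22769053,  0.60004286, -0.00256666,  1.60000521,  0.00178329,
        0.94289967, -0.07980431]), 'qvel': array([ 4.92036840e-06, -2.24391018e-03,  1.87251066e-03, -1.33195485e-03,
       -7.99007869e-04, -4.77222795e-04,  6.99829819e-04]), 'tau': array([ 6.41330582e-03, -7.66558671e+01,  1.50272246e+00, -2.52939641e+01,
       -5.22399112e-02,  1.36008681e-02,  4.87011221e-05]), 'position': array([0.29536156, 0.66177992, 0.30196349]), 'tcp_rot': array([-0.89551521,  1.38012496,  0.89416969]), 'wrist_force': array([ 0.49144441,  0.27111202, -0.33881932]), 'moment': array([ 0.07403382,  0.0399208 , -0.03371089]), 'grip_width': 0.09302785960799764}
```

View pics/top0.png

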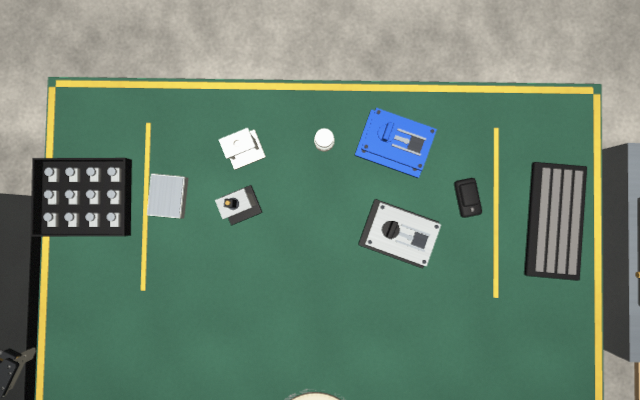

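View pics/side0.png

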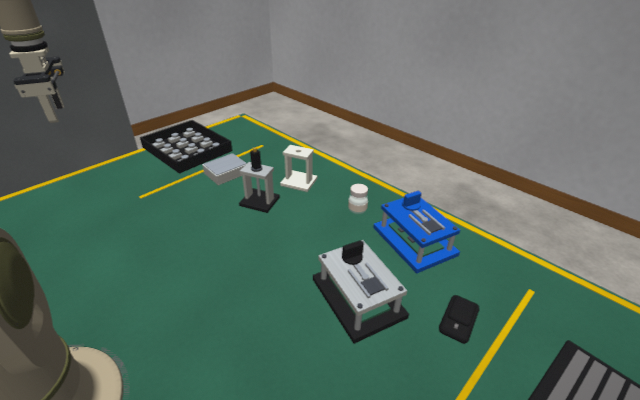

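In the top picture, the fixtures are the silver/black one at (402,234) and the blue one at (396,142). The silver one fits, since blue is not meant. The stands are the black-footed one with the probe at (238,204) and the white one at (242,147). The black one fits, since white is the look-alike. I'll confirm both in one enlarged crop.

Run:
```python
import cv2,numpy as np
t=cv2.imread("pics/top0.png"); s=cv2.imread("pics/side0.png")
r=lambda im,x,y,w,h,k:cv2.resize(im[y:y+h,x:x+w],None,fx=k,fy=k,interpolation=cv2.INTER_CUBIC)
a=r(t,350,190,100,85,4); b=r(t,205,175,65,60,4)
c=r(s,305,230,110,110,2.5); d=r(s,230,140,60,75,3.5)
o=np.zeros((600,800,3),np.uint8)
def put(i,x,y): o[y:y+i.shape[0],x:x+i.shape[1]]=i
put(a,0,0);put(b,410,0);put(c,0,345)if c.shape[0]<=255 else put(c[:255],0,345);put(d,410,300)
cv2.imwrite("pics/crop1.png",o)
```

```text
(no output)
```

View pics/crop1.png

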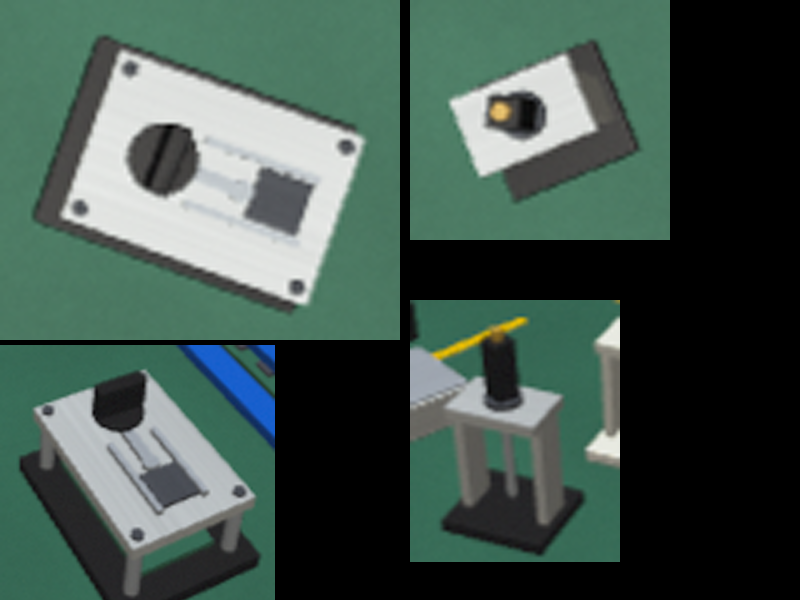

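The crop confirms both: the silver fixture, and the black-footed stand holding the black-handled probe. Next I'll fit the poses.

```bash
cat > h.py <<'E'
import numpy as np,cv2
from cell import env
from scipy.optimize import least_squares
from scipy.spatial.transform import Rotation as Ro
M={n:env.camera_model(n) for n in("top","side")}
def proj(n,P):
    m=M[n]; c=np.atleast_2d(P)@np.array(m["R"]).T+np.array(m["t"]); p=c@np.array(m["camera_matrix"]).T
    return p[:,:2]/p[:,2:]
def pl(pose,L):
    x,y,a=pose; L=np.atleast_2d(L).astype(float); c,s=np.cos(a),np.sin(a)
    return np.c_[x+c*L[:,0]-s*L[:,1],y+s*L[:,0]+c*L[:,1],L[:,2]]
def ray(n,px,z):
    m=M[n]; R=np.array(m["R"]); C=-R.T@m["t"]; d=R.T@np.linalg.inv(m["camera_matrix"])@[px[0],px[1],1]
    return C+d*(z-C[2])/d[2]
def fit(obs,L,x0):
    f=lambda p:np.concatenate([(proj(n,pl(p,L))-o).ravel() for n,o in obs.items()])
    r=least_squares(f,x0,loss="soft_l1"); return r.x,np.abs(r.fun).reshape(-1,2).round(1).tolist()
E
cat > m1.py <<'E'
from h import *
un=lambda p,k,o:(np.array(p,float)+.5)/k-.5+np.array(o)
# corners order: (-x,+y)... image left=+y, image up=+x
t=un([(118,52),(365,135),(307,303),(62,215)],4,(350,190))
s=un([(143,372-345),(255,497-345),(133,553-345-2),(35,410-345)],2.5,(305,230))
L=[(.055,.08,.08),(.055,-.08,.08),(-.055,-.08,.08),(-.055,.08,.08)]
x0=[*ray("top",(402,234),.08)[:2],-.3]
for o in({"top":t},{"side":s},{"top":t,"side":s}):
    F,r=fit(o,L,x0); print("fixture",F.round(4),r)
k=un((163,160),4,(350,190)); print("knob top ray@.096",ray("top",k,.096),"model",pl(F,(0,.035,0)))
sh=un((283,201),4,(350,190)); print("shutter mid",ray("top",sh,.085), pl(F,(0,-.043,0)))
ts=un([(40,100),(158,53),(187,130),(70,178)],4,(205,175))
ss=un([(493-410,377-300),(563-410,393-300),(543-410,427-300),(447-410,405-300)],3.5,(230,140))
stub=un((90,111),4,(205,175)); P=ray("top",stub,.173); print("stub",P)
stubs=un((497-410,331-300),3.5,(230,140)); print("stub side",ray("side",stubs,.173))
L2=[(.025,.038,.11),(.025,-.038,.11),(-.025,-.038,.11),(-.025,.038,.11)]
S,r=fit({"top":ts},L2,[P[0],P[1],.4]); print("stand top",S.round(4),r)
# side corner order unknown: match nearest
pr=proj("side",pl(S,L2)); ss=np.array([ss[np.argmin(((ss-p)**2).sum(1))] for p in pr])
S,r=fit({"top":ts,"side":ss},L2,S); print("stand",S.round(4),r)
E
python3 m1.py
python3 - <<'E'
import cv2,numpy as np
t=cv2.imread("pics/top0.png"); s=cv2.imread("pics/side0.png")
r=lambda im,x,y,w,h,k:cv2.resize(im[y:y+h,x:x+w],None,fx=k,fy=k,interpolation=cv2.INTER_CUBIC)
o=np.hstack([r(t,218,188,32,28,12),r(s,242,142,32,28,12)]); o=cv2.convertScaleAbs(o,alpha=2.2,beta=0)
cv2.imwrite("pics/crop2.png",o)
E
```

```text
fixture [ 0.5404 -0.2093 -0.3187] [[0.4, 0.5], [0.2, 0.0], [0.0, 0.0], [0.1, 0.6]]
fixture [ 0.5387 -0.2099 -0.3271] [[0.3, 0.7], [0.3, 0.3], [0.1, 0.2], [0.8, 0.2]]
fixture [ 0.5396 -0.2096 -0.3236] [[0.6, 0.3], [0.1, 0.5], [0.1, 0.5], [0.0, 0.7], [0.2, 1.0], [0.4, 0.2], [0.4, 0.2], [0.7, 0.4]]
knob top ray@.096 [ 0.55021175 -0.17596447  0.096     ] model [[ 0.55068633 -0.17637248  0.        ]]
shutter mid [ 0.52601215 -0.25169636  0.085     ] [[ 0.52588509 -0.25032448  0.        ]]
stub [0.60777598 0.2092806  0.173     ]
stub side [0.60597666 0.20629866 0.173     ]
stand top [0.6075 0.2087 0.3971] [[0.2, 0.1], [0.3, 0.2], [0.1, 0.0], [0.2, 0.4]]
stand [0.6088 0.2083 0.3988] [[0.4, 0.4], [0.1, 0.3], [0.1, 0.5], [0.4, 0.9], [4.2, 0.2], [0.4, 0.7], [2.6, 0.2], [0.5, 0.6]]
```

View pics/crop2.png

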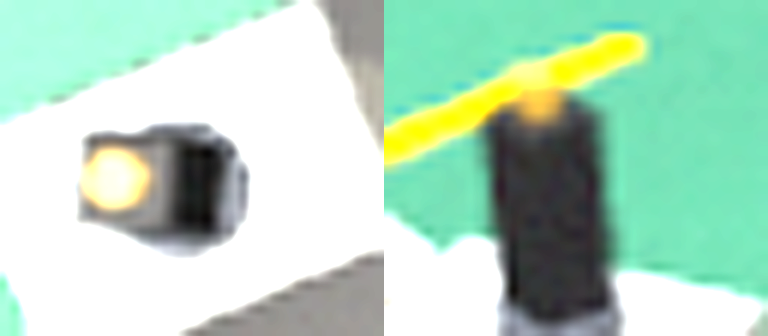

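```bash
cat >> h.py <<'E'
def go(x,y,z,yaw):
    """yaw = wanted heading of tool z (mod pi); prints tool-frame shift to grasp-independent TCP (x,y,z)"""
    s=env.sense(); R=Ro.from_rotvec(s["tcp_rot"]).as_matrix(); h=np.arctan2(R[1,2],R[0,2])
    d=R.T@(np.array([x,y,z])-s["position"])
    r=-(yaw-h); r=(r+np.pi/2)%np.pi-np.pi/2
    print("t",s["clock"],"pos",s["position"].round(4),"tilt",np.arccos(-R[2,0]).round(4),"head",h.round(3),"q",s["qpos"].round(2),"F",s["wrist_force"].round(1),"Mz",s["moment"].round(2),"w",s["grip_width"].round(4))
    print("shift mm",(d*1e3).round(1),"roll deg",np.degrees(r).round(1))
    c,k=np.cos(r),np.sin(r); q=np.array([[1,0,0],[0,c,k],[0,-k,c]])@d
    print("shift after roll",(q*1e3).round(1))
E
python3 - <<'E'
from h import *
go(.5505,-.1763,.26,-.49+np.pi/2)
# silhouette fit of handle yaw in both views
best=[]
box=np.array([(a*.01,b*.01,c) for a in(-1,1) for b in(-1,1) for c in(.115,.165)])
ims={n:cv2.imread(f"pics/{n}0.png") for n in M}
mask={}
for n,(x,y,w,h) in {"top":(218,188,32,28),"side":(242,142,32,28)}.items():
    c=cv2.resize(ims[n][y:y+h,x:x+w],None,fx=8,fy=8,interpolation=cv2.INTER_CUBIC).max(2); mask[n]=(c<75,(x,y))
for yaw in np.arange(-.8,.8,.05):
  for dx in np.arange(-.004,.0041,.001):
    for dy in np.arange(-.004,.0041,.001):
      e=[]
      for n in mask:
        m,o=mask[n]; p=(proj(n,pl((.607+dx,.2085+dy,yaw),box))-o+.5)*8-.5
        q=np.zeros(m.shape,np.uint8); cv2.fillConvexPoly(q,cv2.convexHull(p.round().astype(np.int32)),1); q=q>0
        e.append((q&m).sum()/(q|m).sum())
      best.append((sum(e),yaw,.607+dx,.2085+dy,*e))
best.sort(reverse=True)
for b in best[:12]: print(np.round(b,3))
E
```

```text
Traceback (most recent call last):
  File "h.py", line 23, in go
    print("t",s["clock"],"pos",s["position"].round(4),"tilt",np.arccos(-R[2,0]).round(4),"head",h.round(3),"q",s["qpos"].round(2),"F",s["wrist_force"].round(1),"Mz",s["moment"].round(2),"w",s["grip_width"].round(4))
                                                                                                                                                                                              ^^^^^^^^^^^^^^^^^^^^^
AttributeError: 'float' object has no attribute 'round'
```

```bash
sed -i 's/s\["grip_width"\].round(4)/round(s["grip_width"],4)/' h.py
cat > sil.py <<'E'
from h import *
go(.5505,-.1763,.26,-.49+np.pi/2)
best=[]
box=np.array([(a*.01,b*.01,c) for a in(-1,1) for b in(-1,1) for c in(.115,.165)])
ims={n:cv2.imread(f"pics/{n}0.png") for n in M}
mask={}
for n,(x,y,w,h) in {"top":(218,188,32,28),"side":(242,142,32,28)}.items():
    c=cv2.resize(ims[n][y:y+h,x:x+w],None,fx=8,fy=8,interpolation=cv2.INTER_CUBIC).max(2); mask[n]=(c<75,(x,y))
for yaw in np.arange(-.8,.8,.05):
  for dx in np.arange(-.004,.0041,.001):
    for dy in np.arange(-.004,.0041,.001):
      e=[]
      for n in mask:
        m,o=mask[n]; p=(proj(n,pl((.607+dx,.2085+dy,yaw),box))-o+.5)*8-.5
        q=np.zeros(m.shape,np.uint8); cv2.fillConvexPoly(q,cv2.convexHull(p.round().astype(np.int32)),1); q=q>0
        e.append((q&m).sum()/(q|m).sum())
      best.append((sum(e),yaw,.607+dx,.2085+dy,*e))
best.sort(reverse=True)
for b in best[:10]: print(np.round(b,3))
E
python3 sil.py
```

```text
t 0.1 pos [0.2954 0.6618 0.302 ] tilt 0.0014 head 1.151 q [-1.23  0.6  -0.    1.6   0.    0.94 -0.08] F [ 0.5  0.3 -0.3] Mz [ 0.07  0.04 -0.03] w 0.093
shift mm [  42.9 -574.5 -661.3] roll deg 4.0
shift after roll [  42.9 -619.5 -619.3]
[1.202 0.7   0.605 0.204 0.322 0.881]
[1.202 0.6   0.605 0.206 0.322 0.88 ]
[1.199 0.65  0.605 0.204 0.322 0.877]
[1.198 0.65  0.605 0.206 0.318 0.879]
[ 1.197 -0.25   0.607  0.208  0.334  0.862]
[ 1.197 -0.25   0.606  0.206  0.32   0.877]
[ 1.196 -0.3    0.606  0.206  0.318  0.878]
[1.195 0.7   0.606 0.206 0.328 0.867]
[ 1.195 -0.35   0.606  0.206  0.318  0.876]
[1.195 0.6   0.606 0.206 0.325 0.869]
```

```bash
python3 -m pendant '[[0,0,0,4,0],[0,-0.034,-0.034,0,0],[0,-0.034,-0.034,0,0],[0,-0.034,-0.034,0,0],[0,-0.034,-0.034,0,0],[0,-0.034,-0.034,0,0],[0,-0.034,-0.034,0,0],[0,-0.034,-0.034,0,0],[0,-0.034,-0.034,0,0],[0,-0.034,-0.034,0,0],[0,-0.034,-0.034,0,0],[0,-0.034,-0.034,0,0],[0,-0.034,-0.034,0,0],[0,-0.034,-0.034,0,0],[0,-0.034,-0.034,0,0],[0,-0.034,-0.034,0,0],[0,-0.034,-0.034,0,0],[0,-0.034,-0.034,0,0],[0,-0.007,-0.007,0,0],[0,0,0,0,0]]' 20
sed -i 's/c<75/c<(75 if n=="side" else 150)/; s/^go.*//' sil.py; python3 sil.py; python3 -c "
from h import *
go(.5505,-.1763,.185,-.49+np.pi/2)"
```

```text
clock: 2.6
position: [0.5364, -0.1294, 0.3024]
tcp_rot: [-0.84, 1.403, 0.841]
wrist_force: [0.3, 0.9, 0.4]
grip_width: 0.0932
[1.117 0.7   0.605 0.204 0.236 0.881]
[ 1.116 -0.3    0.605  0.206  0.231  0.886]
[1.116 0.6   0.605 0.206 0.236 0.88 ]
[ 1.116 -0.35   0.605  0.204  0.234  0.882]
[1.115 0.65  0.605 0.206 0.236 0.879]
[ 1.115 -0.35   0.606  0.206  0.239  0.876]
[ 1.115 -0.3    0.606  0.206  0.237  0.878]
[ 1.113 -0.35   0.605  0.206  0.234  0.879]
[1.113 0.65  0.606 0.206 0.243 0.87 ]
[1.112 0.65  0.605 0.204 0.235 0.877]
t 2.6 pos [ 0.5364 -0.1294  0.3024] tilt 0.0008 head 1.08 q [ 0.06  0.39  0.11  2.   -0.06  0.75  1.28] F [0.3 0.9 0.4] Mz [ 0.   -0.01 -0.  ] w 0.0932
shift mm [117.3 -34.6 -34.7] roll deg -0.0
shift after roll [117.3 -34.6 -34.8]
```

```bash
python3 -m pendant '[[0,-0.0173,-0.0174,0,0],[0,-0.0173,-0.0174,0,0],[0.03,0,0,0,0],[0.03,0,0,0,0],[0.03,0,0,0,0],[0.027,0,0,0,0],[0,0,0,0,0]]' 20
python3 - <<'E'
from h import *
go(.5505,-.1763,.185,-.49+np.pi/2)
a=env.capture("top")[180:280,340:460,::-1]; b=env.capture("side")[210:310,290:410,::-1]
cv2.imwrite("pics/k1.png",np.hstack([cv2.resize(i,None,fx=3.3,fy=3.3,interpolation=cv2.INTER_CUBIC) for i in(a,b)]))
E
```

```text
clock: 3.48
position: [0.55, -0.174, 0.1842]
tcp_rot: [-0.841, 1.404, 0.846]
wrist_force: [-0.9, 0.6, 0.7]
grip_width: 0.0927
t 3.475 pos [ 0.55   -0.174   0.1842] tilt 0.0041 head 1.084 q [ 0.15  0.58  0.08  2.04 -0.09  0.52  1.38] F [-0.9  0.6  0.7] Mz [-0.01  0.01 -0.01] w 0.0927
shift mm [-0.8 -1.5 -1.7] roll deg 0.2
shift after roll [-0.8 -1.5 -1.7]
```

View pics/k1.png

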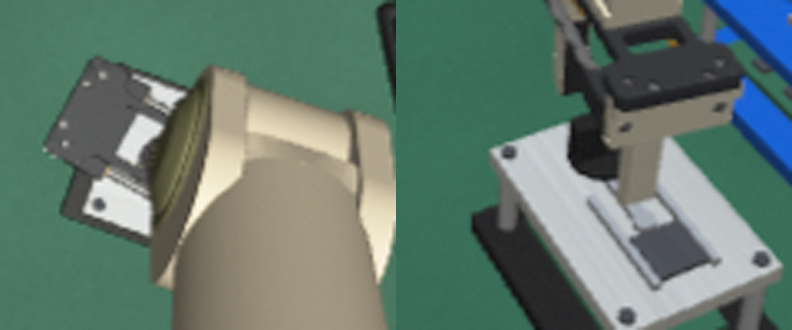

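The picture shows the near finger in front of the knob bar at (640,170), between the bar and the shutter at (670,250). The latch arm is below it. I'll close the fingers.

```bash
python3 -m pendant '[[0,-0.0015,-0.0015,0,1],[0,0,0,0,1],[0,0,0,0,1],[0,0,0,0,1],[0,0,0,0,1],[0,0,0,0,1],[0,0,0,0,1]]' 25
python3 -c "
from h import *
go(.5505,-.1763,.185,-.49+np.pi/2)"
```

```text
clock: 4.45
position: [0.5514, -0.1784, 0.1857]
tcp_rot: [-0.841, 1.402, 0.842]
wrist_force: [-0.3, -0.7, -0.2]
grip_width: 0.0273
t 4.45 pos [ 0.5514 -0.1784  0.1857] tilt 0.0001 head 1.081 q [ 0.16  0.58  0.08  2.04 -0.09  0.52  1.39] F [-0.3 -0.7 -0.2] Mz [ 0.03 -0.02  0.05] w 0.0273
shift mm [0.7 1.8 1.4] roll deg 0.0
shift after roll [0.7 1.8 1.4]
```

```bash
python3 -m pendant '[[0,0,0,0,1],[0,0,0,0,1],[0,0,0,0,1],[0,0,0,0,1]]'
python3 -c "
from h import *
go(.5505,-.1763,.185,-.49+np.pi/2)"
```

```text
clock: 4.95
position: [0.5523, -0.1769, 0.1858]
tcp_rot: [-0.842, 1.4, 0.843]
wrist_force: [2.6, 5.0, -1.3]
grip_width: 0.0142
t 4.95 pos [ 0.5523 -0.1769  0.1858] tilt 0.0017 head 1.083 q [ 0.16  0.58  0.08  2.04 -0.09  0.52  1.39] F [ 2.6  5.  -1.3] Mz [ 1.07 -0.56 -0.02] w 0.0142
shift mm [ 0.8  1.9 -0.3] roll deg 0.1
shift after roll [ 0.8  1.9 -0.3]
```

```bash
python3 -m pendant '[[0,0.0018,0.0015,0,1],[0,0,0,8,1],[0,0,0,8,1],[0,0,0,8,1],[0,0,0,8,1],[0,0,0,8,1],[0,0,0,8,1],[0,0,0,8,1],[0,0,0,8,1],[0,0,0,0,1]]'
python3 -c "
from h import *
go(.5505,-.1763,.185,-.49+np.pi/2-1.18)"
```

```text
clock: 6.2
position: [0.5508, -0.1772, 0.1858]
tcp_rot: [0.026, 1.57, -0.03]
wrist_force: [1.9, -5.0, -2.5]
grip_width: 0.0139
t 6.2 pos [ 0.5508 -0.1772  0.1858] tilt 0.0022 head -0.036 q [-0.05  0.62  0.4   2.06 -0.44  0.55  0.62] F [ 1.9 -5.  -2.5] Mz [-1.17 -0.44 -0.04] w 0.0139
shift mm [ 0.8  0.8 -0.4] roll deg 3.6
shift after roll [ 0.8  0.8 -0.4]
```

```bash
python3 -m pendant '[[0,0,0,3,1],[0,0,0,1,1],[0,0,0,0,1]]'
python3 -c "
from h import *
go(.5505,-.1763,.185,-.49+np.pi/2-1.18)"
```

```text
clock: 6.58
position: [0.5507, -0.1772, 0.1858]
tcp_rot: [0.081, 1.568, -0.083]
wrist_force: [2.3, -4.7, -4.1]
grip_width: 0.014
t 6.575 pos [ 0.5507 -0.1772  0.1858] tilt 0.0017 head -0.104 q [-0.07  0.62  0.42  2.06 -0.46  0.55  0.58] F [ 2.3 -4.7 -4.1] Mz [-1.26 -0.43 -0.03] w 0.014
shift mm [ 0.8  0.9 -0.3] roll deg -0.3
shift after roll [ 0.8  0.9 -0.3]
```

```bash
python3 -m pendant '[[0,0,0,0,0.4],[0,0,0,0,0.4],[0,0,0,0,0.4],[0,0,0,0,0.4],[-0.03,0,0,0,0],[-0.05,0,0,0,0],[-0.05,0,0,0,0],[-0.01,0,0,0,0]]'
python3 - <<'E'
from h import *
t0=cv2.imread("pics/top0.png"); 
for thr in (60,70,80): pass
g=cv2.resize(t0[188:216,218:250],None,fx=12,fy=12,interpolation=cv2.INTER_CUBIC)
g=cv2.convertScaleAbs(g,alpha=1.6)
rows=[]
for yaw in (0.,.2,-.2,.4):
    c=g.copy()
    d=(.6075,.2085)
    for z in(.165,.115):
        p=(proj("top",pl((*d,yaw),[(a*.01,b*.01,z) for a,b in((1,1),(1,-1),(-1,-1),(-1,1))]))-(218,188)+.5)*12-.5
        cv2.polylines(c,[p.round().astype(np.int32)],True,(0,0,255) if z>.12 else (255,0,255),1)
    rows.append(c)
a=np.vstack([np.hstack(rows[:2]),np.hstack(rows[2:])])[:,:768]
cv2.imwrite("pics/yaw.png",cv2.resize(a,None,fx=.89,fy=.89))
go(.607,.2085,.25,-.1)
E
```

```text
clock: 7.58
position: [0.5513, -0.1767, 0.3288]
tcp_rot: [0.082, 1.564, -0.083]
wrist_force: [0.8, -0.6, 0.4]
grip_width: 0.0889
t 7.575 pos [ 0.5513 -0.1767  0.3288] tilt 0.0049 head -0.105 q [-0.19  0.44  0.57  1.94 -0.31  0.85  0.45] F [ 0.8 -0.6  0.4] Mz [-0.07 -0.   -0.01] w 0.0889
shift mm [ 78.8 388.9  14.4] roll deg -0.3
shift after roll [ 78.8 388.8  16.5]
```

View pics/yaw.png

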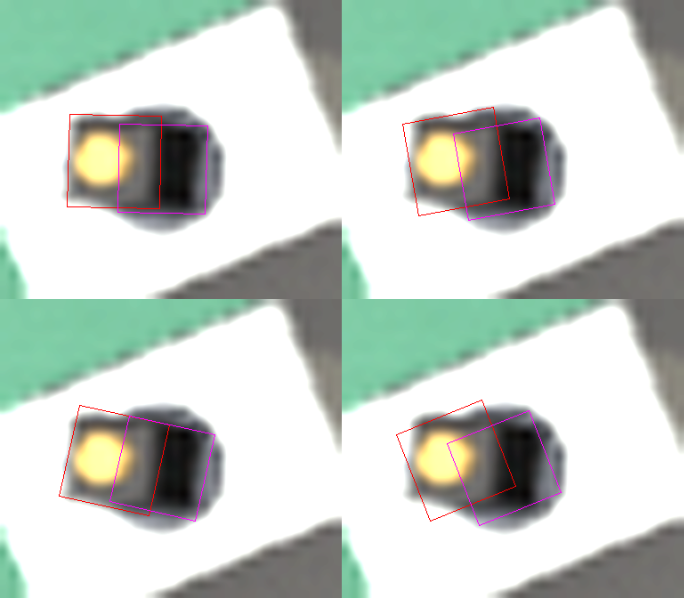

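```bash
python3 -m pendant '[[0,0,0,-4,0],[0,0.043,0.0049,0,0],[0,0.043,0.0049,0,0],[0,0.043,0.0049,0,0],[0,0.043,0.0049,0,0],[0,0.043,0.0049,0,0],[0,0.043,0.0049,0,0],[0,0.043,0.0049,0,0],[0,0.043,0.0049,0,0],[0,0.043,0.0049,0,0],[0,0,0,0,0],[0,0,0,0,0]]'
python3 - <<'E'
from h import *
go(.607,.208,.207,-.03)
E
```

```text
clock: 9.07
position: [0.6081, 0.2084, 0.3248]
tcp_rot: [0.027, 1.572, -0.029]
wrist_force: [0.2, -0.6, 1.0]
grip_width: 0.0927
t 9.075 pos [0.6081 0.2084 0.3248] tilt 0.0017 head -0.036 q [-0.77  0.52  0.54  1.8  -0.33  0.91 -0.12] F [ 0.2 -0.6  1. ] Mz [-0.09  0.06  0.01] w 0.0927
shift mm [117.8  -0.3  -0.9] roll deg -0.3
shift after roll [117.8  -0.3  -0.9]
```

```bash
python3 -m pendant '[[0.03,0,-0.001,0,0],[0.03,0,0,0,0],[0.03,0,0,0,0],[0.025,0,0,0,0],[0.003,0,0,0,0],[0,0,0,0,0.7],[0,0,0,0,0.7],[0,0,0,0,0.7],[0,0,0,0,0.7],[0,0,0,0,0.7],[0,0,0,0,0.7]]' 20
python3 - <<'E'
from h import *
go(.607,.208,.207,-.03)
a=env.capture("top")[160:250,190:300,::-1]; b=env.capture("side")[110:200,210:320,::-1]
cv2.imwrite("pics/k2.png",np.hstack([cv2.resize(i,None,fx=3.6,fy=3.6,interpolation=cv2.INTER_CUBIC) for i in(a,b)]))
E
```

```text
clock: 10.45
position: [0.6075, 0.2091, 0.2078]
tcp_rot: [0.028, 1.571, -0.028]
wrist_force: [-0.6, -0.3, -0.0]
grip_width: 0.0371
t 10.45 pos [0.6075 0.2091 0.2078] tilt 0.0001 head -0.036 q [-0.71  0.65  0.45  1.9  -0.43  0.69 -0.04] F [-0.6 -0.3 -0. ] Mz [-0.06  0.04  0.  ] w 0.0371
shift mm [ 0.8 -1.1 -0.5] roll deg -0.3
shift after roll [ 0.8 -1.1 -0.5]
```

View pics/k2.png

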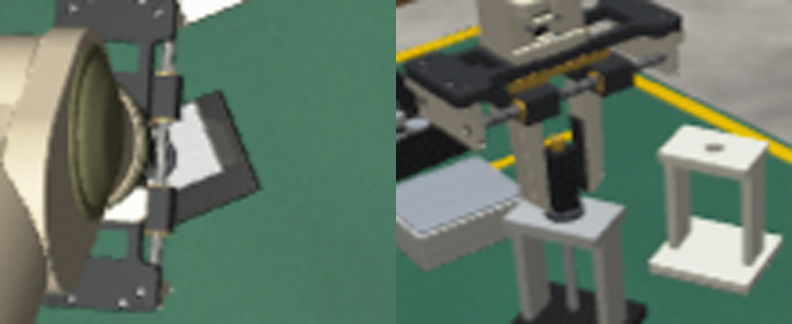

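The handle at (565,180) stands between the two fingers at (530,165) and (592,155). Next I'll close on it and lift.

```bash
python3 -m pendant '[[0,0,0,0,1],[0,0,0,0,1],[0,0,0,0,1],[0,0,0,0,1],[0,0,0,0,1],[0,0,0,0,1]]' 30
python3 - <<'E'
from h import *
go(.607,.208,.207,-.03)
E
```

```text
clock: 11.3
position: [0.6075, 0.209, 0.2077]
tcp_rot: [0.028, 1.571, -0.028]
wrist_force: [0.7, -0.9, -0.3]
grip_width: 0.0196
t 11.3 pos [0.6075 0.209  0.2077] tilt 0.0001 head -0.036 q [-0.71  0.65  0.45  1.9  -0.43  0.69 -0.04] F [ 0.7 -0.9 -0.3] Mz [-0.1   0.11  0.02] w 0.0196
shift mm [ 0.7 -1.  -0.4] roll deg -0.3
shift after roll [ 0.7 -1.  -0.4]
```

```bash
python3 -m pendant '[[-0.01,0,0,0,1],[-0.02,0,0,0,1],[-0.03,0,0,0,1],[-0.03,0,0,0,1],[-0.03,0,0,0,1],[-0.02,0,0,0,1],[0,0,0,0,1],[0,0,0,0,1]]'
python3 - <<'E'
from h import *
go(.5259,-.2503,.345,-.03)
E
```

```text
clock: 12.3
position: [0.6071, 0.2091, 0.3472]
tcp_rot: [0.028, 1.571, -0.028]
wrist_force: [0.3, 0.2, -1.5]
grip_width: 0.02
t 12.3 pos [0.6071 0.2091 0.3472] tilt 0.0007 head -0.036 q [-0.79  0.5   0.56  1.78 -0.32  0.96 -0.13] F [ 0.3  0.2 -1.5] Mz [-0.05  0.13  0.06] w 0.02
shift mm [   2.3 -462.   -64.8] roll deg -0.3
shift after roll [   2.3 -461.6  -67.4]
```

Run:
```python
from h import *
t=env.capture("top")[:,:,::-1]; s=env.capture("side")[:,:,::-1]
cv2.imwrite("pics/top2.png",t); cv2.imwrite("pics/side2.png",s)
F=(.5396,-.2096,-.3236)
a=cv2.resize(t[200:270,355:445],None,fx=4.4,fy=4.4,interpolation=cv2.INTER_CUBIC)
b=cv2.resize(s[235:305,320:410],None,fx=4.4,fy=4.4,interpolation=cv2.INTER_CUBIC)
cv2.imwrite("pics/h.png",np.hstack([a,b]))
th=np.linspace(0,6.28,60)
for n in M: print(n,((proj(n,pl(F,(0,-.043,.08)))-((355,200) if n=="top" else (320,235))+.5)*4.4-.5).round(1))
```

```text
top [[285.1 176.8]]
side [[232.2 230. ]]
```

View pics/h.png

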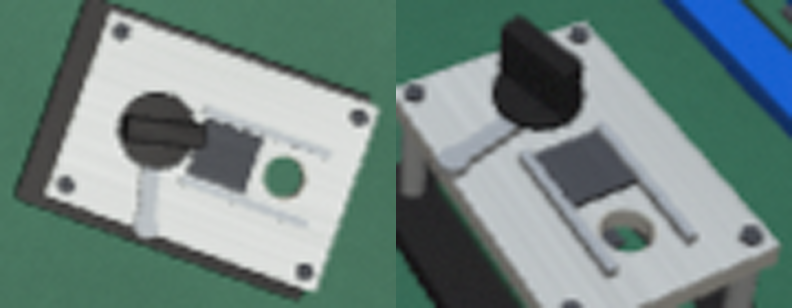

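The shutter is open and the hole is at (284,177) in the top view and (628,231) in the side view. That matches the model projection within about 1 px. Next I'll carry the probe over the hole.

```bash
python3 -m pendant '[[0,-0.02,-0.003,0,1],[0,-0.04,-0.0056,0,1],[0,-0.04,-0.0056,0,1],[0,-0.04,-0.0056,0,1],[0,-0.04,-0.0056,0,1],[0,-0.04,-0.0056,0,1],[0,-0.04,-0.0056,0,1],[0,-0.04,-0.0056,0,1],[0,-0.04,-0.0056,0,1],[0,-0.04,-0.0056,0,1],[0,-0.04,-0.0056,0,1],[0,-0.025,-0.0035,0,1],[0,-0.017,-0.0025,0,1],[0,0,0,0,1],[0,0,0,0,1],[0,0,0,0,1]]'
python3 - <<'E'
from h import *
go(.5259,-.2503,.315,-.036)
b=env.capture("side")[:,:,::-1]; cv2.imwrite("pics/side3.png",b)
t=env.capture("top")[:,:,::-1]; cv2.imwrite("pics/top3.png",t)
P=env.sense()["position"]; tip=[P[0],P[1],P[2]-.1877]  # TCP .2077 <-> tip .020
for q in(tip,[*P[:2],P[2]-.12]): print("side rod pred",proj("side",q),(proj("side",q)-(320,190)+.5)*6.4-.5)
cv2.imwrite("pics/r.png",cv2.resize(b[190:280,320:430],None,fx=6.4,fy=6.4,interpolation=cv2.INTER_CUBIC))
E
```

```text
clock: 14.4
position: [0.5264, -0.2492, 0.3476]
tcp_rot: [0.027, 1.571, -0.026]
wrist_force: [0.5, 0.5, -0.9]
grip_width: 0.0197
t 14.4 pos [ 0.5264 -0.2492  0.3476] tilt 0.0005 head -0.034 q [-0.06  0.42  0.58  1.91 -0.3   0.9   0.63] F [ 0.5  0.5 -0.9] Mz [-0.1   0.06  0.03] w 0.0197
shift mm [32.6 -1.2 -0.4] roll deg 0.1
shift after roll [32.6 -1.2 -0.4]
side rod pred [[376.25247415 256.72868201]] [[362.71583454 429.76356484]]
side rod pred [[380.21824932 228.213806  ]] [[388.09679564 247.26835842]]
```

View pics/r.png

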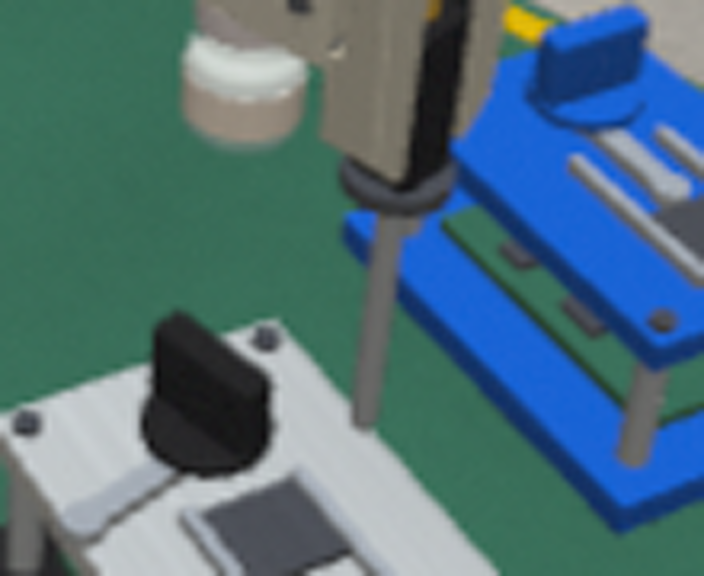

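The rod tip is at (364,427), against (362.7,430) predicted. The probe is centred in the pads and upright, so I'll descend.

```bash
python3 -m pendant '[[0.01,-0.001,-0.0003,0,1],[0.02,0,0,0,1],[0.02,0,0,0,1],[0,0,0,0,1],[0,0,0,0,1]]'
python3 - <<'E'
from h import *
go(.5259,-.2500,.2327,-.036)
b=env.capture("side")[:,:,::-1]
P=env.sense()["position"]; q=[*P[:2],P[2]-.1877]
print("tip z",q[2],(proj("side",q)-(330,210)+.5)*6.4-.5)
cv2.imwrite("pics/r2.png",cv2.resize(b[210:300,330:430],None,fx=6.4,fy=6.4,interpolation=cv2.INTER_CUBIC))
E
```

```text
clock: 15.12
position: [0.5258, -0.2515, 0.298]
tcp_rot: [0.028, 1.57, -0.028]
wrist_force: [-0.3, -0.1, -1.1]
grip_width: 0.0197
t 15.125 pos [ 0.5258 -0.2515  0.298 ] tilt 0.0003 head -0.036 q [-0.03  0.48  0.55  1.96 -0.34  0.79  0.68] F [-0.3 -0.1 -1.1] Mz [-0.04  0.11 -0.03] w 0.0197
shift mm [65.3  1.5  0. ] roll deg 0.0
shift after roll [65.3  1.5  0. ]
tip z 0.11061227482663785 [[286.95696234 426.92165668]]
```

View pics/r2.png

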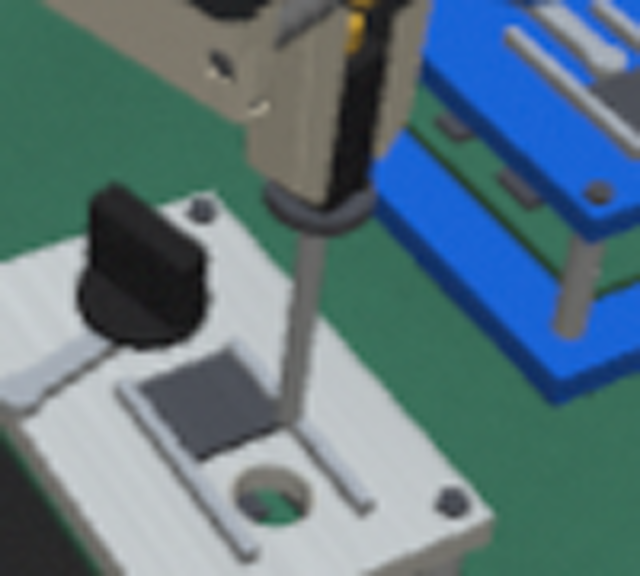

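The tip is at (289,424), as predicted within 0.5 px, and it hangs above the hole at (272,495). I'll descend in slow rows.

```bash
python3 -m pendant '[[0,0.0015,0,0,1],[0.01,0,0,0,1],[0.01,0,0,0,1],[0.01,0,0,0,1],[0.01,0,0,0,1],[0.01,0,0,0,1],[0.01,0,0,0,1],[0.005,0,0,0,1],[0,0,0,0,1],[0,0,0,0,1],[0,0,0,0,1],[0,0,0,0,1]]'
python3 - <<'E'
from h import *
go(.5259,-.2500,.2327,-.036)
b=env.capture("side")[:,:,::-1]
P=env.sense()["position"]
for z in(.1877,P[2]-.08): print("rod z",P[2]-z,(proj("side",[*P[:2],P[2]-z])-(330,220)+.5)*6.4-.5)
print("bore",(proj("side",[.5259,-.2503,.08])-(330,220)+.5)*6.4-.5)
cv2.imwrite("pics/r3.png",cv2.resize(b[220:310,330:430],None,fx=6.4,fy=6.4,interpolation=cv2.INTER_CUBIC))
E
```

```text
clock: 16.68
position: [0.5258, -0.2499, 0.233]
tcp_rot: [0.028, 1.57, -0.028]
wrist_force: [0.4, 0.6, -0.3]
grip_width: 0.0202
t 16.675 pos [ 0.5258 -0.2499  0.233 ] tilt 0.0005 head -0.036 q [ 0.02  0.56  0.48  2.02 -0.42  0.66  0.74] F [ 0.4  0.6 -0.3] Mz [-0.04  0.04  0.  ] w 0.0202
shift mm [ 0.3 -0.1  0.1] roll deg 0.0
shift after roll [ 0.3 -0.1  0.1]
rod z 0.045263327426138394 [[261.77936664 505.35161232]]
rod z 0.08000000000000002 [[272.28181404 429.89147027]]
bore [[273.7216356 430.634492 ]]
```

View pics/r3.png

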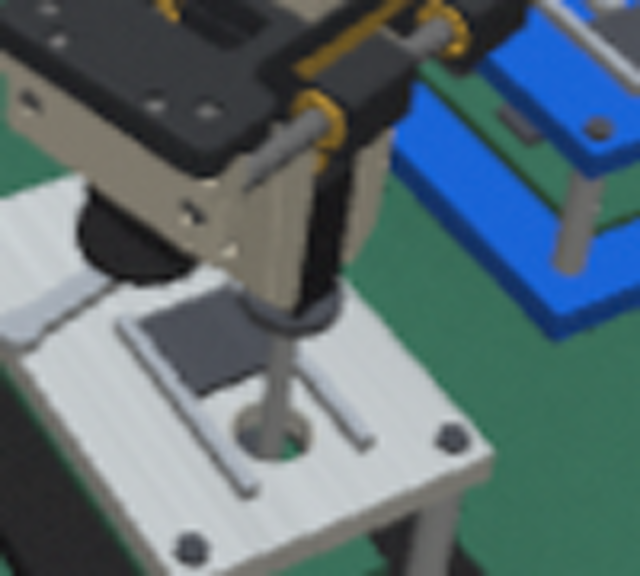

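The rod stands in the middle of the hole: rod centre is about (275,430) and the hole spans x 236–312. There is no contact force, so I'm handing in.

```bash
python3 -c "
from cell import env
print(env.finish_job()); s=env.sense(); print(s['clock'],s['position'],s['wrist_force'],s['grip_width'])"
```

```text
the job is handed in; nothing more can be done
None
the job is handed in; nothing more can be done
```

I turned the clamp knob to about 1.35 rad, judging by the gripper heading, and the shutter sprung fully open. I then lifted the probe by its handle and lowered it through the guide hole. I handed the job in at about 16.7 s with the probe still held there.

**Last checks before hand-in:**
- **Centring:** in the side view the rod looked centred in the hole to within about 1 mm. Along that camera's line of sight this rests on calibration alone, because the arm hid the tip from the top camera.
- **Height and tilt:** the tip was at about 45 mm, worked out from the arm pose. The tool's tilt was 0.0005 rad.
- **Contact:** the wrist force was under 1 N, so there was no sign of the probe touching the fixture.
- **Grip:** the opening was 20 mm, flat on the handle.

None of the final checks failed. The one disagreement was in the early estimates of the probe's position: the top and side cameras differed by 2–3 mm, and my image fit for the handle's angle failed, so I judged it by eye from an overlay. I had no reading after hand-in, and I did not measure the mouse, box and jar again; the arm was never brought down near them.

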